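Sort mixed groceries into the packing trays

TASK

Sort the five groceries on the packing bench into the trays: the teal jar and the food tin belong in the red tray, the two cleaning products (white bottle with red cap, spray can with green cap) in the blue tray, and the striped tea carton in the brown tray. Set each one down upright and flat on its tray's floor instead of dropping it in, and knock none of them over. Leave the barcode scanner and the tape roll where they lie.

Things in the scene. Friction and masses are not known exactly. Their poses are not given: they have to be found in the camera images.
- jar: Teal jar with a white label band and a teal screw lid with a round white sticker on top: body 62 mm diameter up to 80 mm, lid 60 mm diameter, 95 mm high in all, about 0.4 kg. Origin: centre of its underside; z up, its own axis. It stands upright on the bench at the start, anywhere in the row between robot and trays.
- tin: Food tin with a bare steel lid and a yellow label with a green band: straight cylinder 62 mm diameter, 88 mm high, about 0.36 kg. Origin: centre of its underside; z up, its own axis. It stands upright on the bench at the start, anywhere in the row between robot and trays.
- bottle: White cleaner bottle with a yellow label and a red cap: body 58 mm diameter up to 90 mm, red cap 30 mm diameter in the middle of the top, 114 mm high in all, about 0.4 kg. Origin: centre of its underside; z up, its own axis. It stands upright on the bench at the start, anywhere in the row between robot and trays.
- spray: White and pale green spray can with a dark green cap: 50 mm diameter nearly all the way (cap 49 mm, from 96 mm up), 122 mm high, about 0.26 kg. Origin: centre of its underside; z up, its own axis. It stands upright on the bench at the start, anywhere in the row between robot and trays.
- carton: Tea carton, purple with orange and pink stripes and a white patch on top: 55 mm (its x) by 80 mm (its y), 85 mm high, about 0.16 kg; at the start its 55 mm side points within 20 degrees of straight away from the robot. Origin: centre of its underside; z up, its own axis. It stands upright on the bench at the start, anywhere in the row between robot and trays.
- tray_red: Red open tray, fixed to the bench: 180 mm long (its x) by 130 mm wide (its y) outside, 40 mm high, walls and floor 5 mm thick (inside 170 x 120 mm, inner floor 5 mm above the bench). Origin: centre of its underside; z up. Its long side points roughly away from the robot; the three trays stand side by side, in any order.
- tray_blue: Blue open tray, fixed to the bench: 180 mm long (its x) by 130 mm wide (its y) outside, 40 mm high, walls and floor 5 mm thick (inside 170 x 120 mm, inner floor 5 mm above the bench). Origin: centre of its underside; z up. Its long side points roughly away from the robot; the three trays stand side by side, in any order.
- tray_brown: Brown cardboard-coloured open tray, fixed to the bench: 180 mm long (its x) by 130 mm wide (its y) outside, 40 mm high, walls and floor 5 mm thick (inside 170 x 120 mm, inner floor 5 mm above the bench). Origin: centre of its underside; z up. Its long side points roughly away from the robot; the three trays stand side by side, in any order.
- scanner: Loose hand-held barcode scanner lying beside the trays, bystander: 150 mm long along its x (62 mm wide grey head at +x, 32 mm wide black grip at -x), 36 mm high. Origin: on its underside, 85 mm behind the front of the head.
- tape: Loose roll of brown parcel tape lying flat beside the trays, bystander: 96 mm diameter, 76 mm hole, 48 mm high. Origin: centre of its underside.

How it is judged:
By the outcome, as a careful person would: the job done as asked, in the order asked, and still so for the second after the job is handed in, with the robot touching nothing.
It also fails if it takes over 112 s, if anything falls off the work surface, if the arm or the gripper's body presses on something with over 40 N, if the wrist force passes 120 N, or if a joint passes its speed limit or range.

ROBOT

A 7-joint arm with a two-finger parallel gripper is mounted at the origin on the work surface. World frame = base frame: x ahead of the robot, y to its left, z up, the work surface at z = 0. Lengths are in m, angles in rad, forces in N, time in s.
With the tool pointing down it reaches from about 0.4 to 0.9 m from the base axis. Payload 5.5 kg.
Tool frame: the origin (TCP) lies midway between the tips of the shut fingers; the grasp point (between the pads) lies bot.hold_point_z behind it (bot.hold_point_z is the distance from the TCP to the grasp point, in m); z points along the fingers, y is the direction in which the jaws open and shut (so a half turn about z gives the same grasp; the last joint's range is limited). The gripper opens to 92 mm and grips with 3 to 60 N. Pads are 19 mm wide; open, the fingers measure 130 mm over their backs; the gripper's body (75 mm by 190 mm) begins 47 mm behind the grasp point.
Start: joints at [-0.935, 0.501, -0.427, 1.55, 0.221, 1.138, -0.21], TCP at [0.237, 0.605, 0.227] pointing down, gripper open.
Joint ranges: [-2.88, 2.88], [-0.31, 2.03], [-1.54, 1.56], [0.2, 2.42], [-1.41, 4.55], [0.19, 2.02], [-2.57, 2.57]. Speed limits (rad/s): [2.57, 2.57, 3.14, 3.14, 3.14, 3.14, 3.14].

INTERFACE

Orientations are given as a rotation vector (axis times angle).
In Python, from cell import bot gives the robot as it stands.
- The arm moves only by the tool arm_command, never from a script. Its argument "motion" is a list of rows, each an object with "gripper": the gripper command: -1 is fully open, 1 is shut, values between are in proportion; "delta_pos": the shift along the tool's x, y, z in m, a list of three; "spin": the turn about the tool's z in rad. A call has 1 to 8 rows; each row is the pose to reach, as a shift and turn from the pose commanded when the call began, along the tool's axes at that moment; what a row does not reach only later rows make up. A row lasts 1/8 s, in which the tool goes at most 62.5 mm and 10.7 degrees, less where a joint would pass 70% of its speed; a pose out of reach is approached as far as the arm can. A call with a gripper value outside its range is refused whole. The fingers move at their own pace and stop on an object; the grip force is fixed at half the most. Time passes only in rows, so rows that repeat a pose let the fingers close. It gives the time, the measured TCP pose, the force and the opening at its end, in the units of the state.
- bot.observe(): the state, without advancing time (a new reading comes with each control period).
- bot.grab_frame(name): name is "scene" or "top" or "wrist"; returns a dict with "img" (480x640x3 uint8, blue, green, red), "mtx" (3x3 intrinsics, pixels), "world_from_camera" (4x4, takes a point from camera to world coordinates); the wrist camera has in their place "mount" (4x4, takes a point from camera to tool coordinates, whose origin is the TCP and whose axes are the flange's). Camera axes: x right, y down, z forward; pixel columns grow to the right and rows downward; lengths in m; the calibration is good to about 2 mm. The wrist camera is an equidistant fisheye: a pixel r from the principal point sees the ray r / f radians off the axis. A picture is of the moment at which its call begins: read the wrist's pose just before it. There is no depth.
- bot.job_done(): hands the job in, once; it reports no verdict.
Trained networks look in the newest picture that a camera, given by its name, has taken for a name from the list of things; names that differ only in an ending like _2 or _b are one class to them, and where a whole thing is asked for, a point or a joint stands for the part that bears it (a point fixed in the world has none). Each returns a list of dicts, best first, with "confidence" (0 to 1); they miss things now and then, are a little off and sometimes report something else, mostly with a low value. They report only what shows in the picture. A call takes as long as a camera call.
- bot.search_frame(camera, name): "rect" ([left, top, width, height] in pixels, round what is visible of it).
- bot.outline_of(camera, name): "region" (480x640 bool, what is visible of it) and "rect" ([left, top, width, height] in pixels, round what is visible of it).
- bot.pinpoint(camera, name): "point" ([row, column] in pixels: a listed point, or the origin of a listed thing).
The state is a dict: "time": time; "qpos": joint angles; "qd": joint speeds; "joint_torque": joint torques, N m; "position": TCP position; "tool_rot": TCP orientation; "ft_force": force on the tool from outside, world axes, zero at the start; "ft_torque": the same for the moment, N m; "width": opening from 0.0 (shut) to 1.0 (fully open).
Only numpy, scipy, OpenCV 4.12 (cv2) and the standard library are available. Lean on these libraries where they do the work, as an engineer would, in place of code of your own. Each camera call takes 0.05 s, during which the arm holds its last target.

## Working session

There is one attempt and no reset: what is moved stays moved. The work goes in short steps, Python scripts to look and compute and a tool call to move; the robot and the scene stay as the last step left them, time stands still between calls to the robot, and variables do not carry over. Pictures are saved under pics/ and viewed, and the job is handed in when it is done.

Besides the shell and the picture viewer there is one more tool, called after ">>>" in YAML: its name, and indented under it one key for each argument. arm_command: Moves the arm, as the interface text tells. Its arguments: {"type":"object","properties":{"motion":{"type":"array","items":{"type":"object","properties":{"gripper":{"type":"number"},"delta_pos":{"type":"array","items":{"type":"number"}},"spin":{"type":"number"}}}}},"required":["motion"]}

```bash
mkdir -p pics; ls
python3 - <<'E'
from cell import bot
import cv2
s=bot.observe(); print({k:s[k] for k in ['time','position','tool_rot','width','ft_force']}, bot.hold_point_z)
for c in ['scene','top']:
    f=bot.grab_frame(c); cv2.imwrite(f'pics/{c}0.png',f['img']); print(c,f['mtx'],f['world_from_camera'])
E
```

```text
pics
{'time': 0.0, 'position': array([0.23652194, 0.60468309, 0.22566961]), 'tool_rot': array([-5.82027175e-01, -3.08676462e+00,  2.99302543e-03]), 'width': 0.9978667051832402, 'ft_force': array([-0.8900477 , -0.38934063, -0.17355418])} 0.0188
scene [[532.87850213   0.         319.17526034]
 [  0.         532.87850213 239.12828361]
 [  0.           0.           1.        ]] [[-0.71432456  0.55087992 -0.4315921   0.99082762]
 [ 0.6996156   0.5768473  -0.42164584  0.46731104]
 [ 0.01668651 -0.60314054 -0.79746037  0.91455908]
 [ 0.          0.          0.          1.        ]]
top [[608.3076429    0.         326.47004245]
 [  0.         608.3076429  240.58844454]
 [  0.           0.           1.        ]] [[-1.87449790e-02 -9.92769021e-01  1.18567691e-01  3.54674945e-01]
 [-9.99822096e-01  1.88615089e-02 -1.39350115e-04  3.20251444e-03]
 [-2.09802308e-03 -1.18549209e-01 -9.92945962e-01  1.21359524e+00]
 [ 0.00000000e+00  0.00000000e+00  0.00000000e+00  1.00000000e+00]]
```

View pics/top0.png

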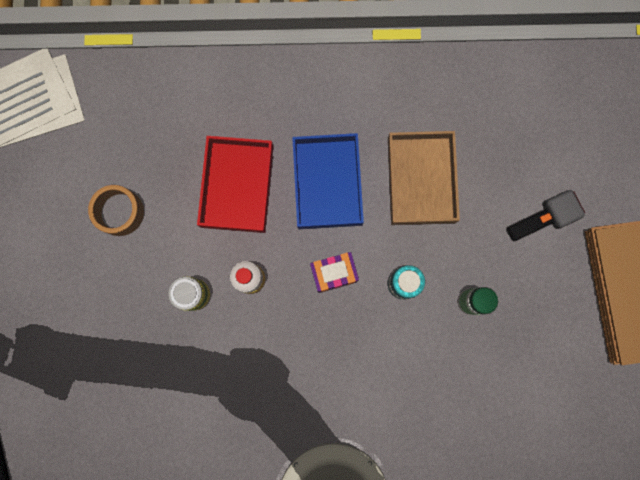

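View pics/scene0.png

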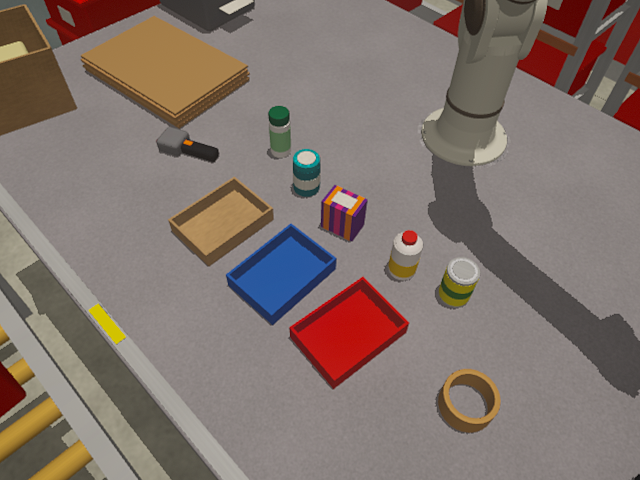

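```bash
cat > h.py <<'E'
import numpy as np
def proj(f,P):
    T=np.linalg.inv(f['world_from_camera']); p=T[:3,:3]@np.array(P,float)+T[:3,3]
    q=f['mtx']@p; return q[:2]/q[2]
def unproj(f,uv,z):
    d=f['world_from_camera'][:3,:3]@np.linalg.inv(f['mtx'])@np.array([uv[0],uv[1],1.]); o=f['world_from_camera'][:3,3]
    return o+d*(z-o[2])/d[2]
E
python3 - <<'E'
from cell import bot
from h import *
for c in ['top','scene']:
    f=bot.grab_frame(c)
    for n in ['jar','tin','bottle','spray','carton','tray_red','tray_blue','tray_brown','scanner','tape']:
        r=bot.pinpoint(c,n); o=bot.search_frame(c,n)
        for x in r[:2]:
            p=x['point']; print(c,n,round(x['confidence'],2),np.round(p,1),np.round(unproj(f,(p[1],p[0]),0),4)[:2])
        for x in o[:1]: print('   rect',round(x['confidence'],2),np.round(x['rect'],1))
print(bot.observe()['time'])
E
```

```text
top jar 0.96 [282.1 401.4] [ 0.4135 -0.1447]
   rect 0.97 [389.9 262.7  33.6  37.5]
top tin 0.63 [291.4 195.5] [0.4027 0.2656]
   rect 0.79 [170.2 272.3  41.4  36.9]
top bottle 0.72 [279.8 252. ] [0.4237 0.153 ]
   rect 0.67 [229.9 261.4  36.3  29.9]
top spray 0.6 [301.  468.5] [ 0.3735 -0.2765]
top spray 0.28 [292.  194.4] [0.4016 0.2677]
   rect 0.97 [458.6 289.7  41.3  24.9]
top carton 0.68 [276.  336.2] [ 0.4281 -0.015 ]
   rect 0.86 [312.1 254.6  48.7  37.7]
top tray_red 0.77 [190.  236.8] [0.6065 0.1831]
   rect 0.74 [198.  136.   78.5  94.8]
top tray_blue 0.77 [185.4 330. ] [ 0.6123 -0.0063]
   rect 0.79 [296.4 132.8  68.3  97.2]
top tray_brown 0.78 [180.4 421.1] [ 0.6191 -0.1916]
   rect 0.94 [385.2 130.   76.   95. ]
top scanner 0.75 [224.  533.4] [ 0.5253 -0.4143]
   rect 0.61 [506.5 190.4  79.2  51.2]
top tape 0.6 [212.7 120.4] [0.5643 0.4185]
   rect 0.72 [ 87.1 184.9  55.8  54.6]
scene jar 0.7 [191.7 303.7] [ 0.4257 -0.1389]
   rect 0.94 [292.6 152.4  29.3  43. ]
scene tin 0.88 [293.3 449.7] [0.4017 0.2622]
   rect 0.55 [442.6 254.6  37.2  53.8]
scene bottle 0.72 [269.1 397.2] [0.4334 0.1509]
scene bottle 0.25 [224.9 341. ] [ 0.4337 -0.0111]
   rect 0.94 [389.7 230.4  35.1  55.1]
   rect 0.73 [268.9 105.1  25.8  56.3]
scene carton 0.87 [225.2 341.4] [ 0.4337 -0.0099]
scene carton 0.26 [403.5 464.6] [0.5643 0.418 ]
   rect 0.88 [320.4 184.7  52.   53. ]
scene tray_red 0.61 [334.1 348.1] [0.6143 0.1832]
   rect 0.97 [289.8 273.5 115.6 117.4]
scene tray_blue 0.98 [278.4 281.9] [0.6209 0.0029]
   rect 0.77 [226.7 227.8 109.9  93.4]
scene tray_brown 0.92 [229.2 225.3] [ 0.6246 -0.1766]
   rect 0.83 [169.4 178.6 104.8  89.1]
scene scanner 0.8 [152.9 193.2] [ 0.5336 -0.4168]
   rect 0.79 [157.  128.9  61.9  35. ]
scene tape 0.8 [405.7 462.1] [0.5706 0.4173]
   rect 0.66 [438.3 369.2  62.5  61.3]
2.2
```

The top view shows, left to right, the tin (187,293), bottle (246,277), carton (334,272), jar (408,282) and spray (481,300). The trays behind are red, blue and brown, with the tape on the left and the scanner on the right. I'll refine these positions from the lid features.

Run:
```python
from cell import bot
from h import *
import cv2
f=bot.grab_frame('top'); I=f['img']; hsv=cv2.cvtColor(I,cv2.COLOR_BGR2HSV)
np.savez('top.npz',**f)
cv2.imwrite('pics/row.png',cv2.resize(I[235:335,150:520],None,fx=2.1,fy=2.1,interpolation=cv2.INTER_CUBIC))
def seg(mask,box,z,n):
    m=np.zeros_like(mask); x0,y0,x1,y1=box; m[y0:y1,x0:x1]=mask[y0:y1,x0:x1]
    cs,_=cv2.findContours(m,cv2.RETR_EXTERNAL,cv2.CHAIN_APPROX_NONE); c=cv2.convexHull(max(cs,key=cv2.contourArea))
    r=cv2.minAreaRect(c); 
    M=cv2.moments(c); u=(M['m10']/M['m00'],M['m01']/M['m00'])
    w=unproj(f,u,z)
    print(n,np.round(u,1),'rect',np.round(r[0],1),np.round(r[1],1),round(r[2],1),'world',np.round(w[:2],4), 'rectc',np.round(unproj(f,r[0],z)[:2],4)); return cv2.boxPoints(r),c
H,S,V=cv2.split(hsv)
u8=lambda b:(b*255).astype(np.uint8)
seg(u8((H<8)|(H>172))&u8(S>120),(225,258,265,298),.114,'bottlecap')
seg(u8((H>75)&(H<100)&(S>100)),(385,260,430,302),.095,'jar')
seg(u8((S<60)&(V>150)),(390,265,426,300),.095,'jarsticker')
seg(u8((H>55)&(H<95)&(S>100)&(V<110)),(465,285,500,318),.122,'spraycap')
seg(u8((S<45)&(V>110)),(165,272,206,312),.088,'tinlid')
seg(u8((S<60)&(V>150)),(310,252,360,295),.085,'patch')
b,c=seg(u8(S>95),(305,248,365,300),.085,'carton')
print(np.round([unproj(f,p,.085)[:2] for p in b],4))
for n,m,box in [('red',u8((H<8)|(H>172))&u8(S>120),(190,125,280,240)),('blue',u8((H>105)&(H<130)&(S>120)),(285,125,370,235)),('brown',u8((H>5)&(H<25)&(S>70)),(380,122,466,232))]:
    b,c=seg(m,box,.04,n); ap=cv2.approxPolyDP(c,6,True)[:,0]
    print(np.round([unproj(f,p,.04)[:2] for p in ap],4).tolist())
```

```text
bottlecap [243.3 275.5] rect [243.5 275.5] [15. 15.] 90.0 world [0.4252 0.1546] rectc [0.4252 0.1543]
jar [408.  281.4] rect [408.  281.5] [31. 32.] 90.0 world [ 0.4099 -0.1453] rectc [ 0.4097 -0.1453]
jarsticker [408.7 281. ] rect [408.5 281. ] [20. 21.] 90.0 world [ 0.4107 -0.1465] rectc [ 0.4106 -0.1462]
spraycap [484.  300.2] rect [484.5 300. ] [24. 25.] 90.0 world [ 0.3726 -0.2762] rectc [ 0.3729 -0.277 ]
tinlid [185.  291.5] rect [185.  291.5] [39. 40.] 90.0 world [0.3994 0.2659] rectc [0.3994 0.2659]
patch [334.  271.1] rect [334. 271.] [16.3 24.1] 74.7 world [ 0.4321 -0.0098] rectc [ 0.4323 -0.0098]
carton [334.1 271.6] rect [334.1 271.6] [31.5 42.4] 74.1 world [ 0.4312 -0.01  ] rectc [ 0.4312 -0.01  ]
[[ 0.4493  0.0356]
 [ 0.4697 -0.0408]
 [ 0.4131 -0.0555]
 [ 0.3929  0.0205]]
red [234.9 183.5] rect [234.9 183.3] [68.2 93.2] 5.9 world [0.6112 0.1808] rectc [0.6115 0.1808]
[[0.7084, 0.2382], [0.6957, 0.1092], [0.5159, 0.1243], [0.5322, 0.2549]]
blue [327.3 180.5] rect [327.4 180.4] [91.3 65.8] 86.6 world [ 0.6137 -0.0008] rectc [ 0.6138 -0.0009]
[[0.7066, -0.0615], [0.53, -0.0669], [0.5225, 0.0561], [0.703, 0.0655]]
brown [423.2 177.4] rect [423.6 177.3] [92.7 68.2] 87.9 world [ 0.6163 -0.1896] rectc [ 0.6166 -0.1902]
[[0.709, -0.2541], [0.5323, -0.2562], [0.5249, -0.1272], [0.7074, -0.1251]]
```

View pics/row.png

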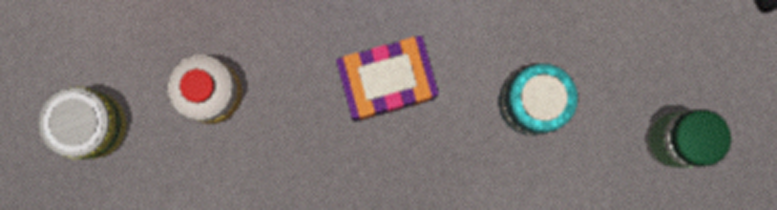

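```bash
cat >> h.py <<'E'
def plan(s,targets,jaw=None):
    from scipy.spatial.transform import Rotation as R
    Rm=R.from_rotvec(s['tool_rot']).as_matrix(); ty=Rm[:,1]
    a=np.degrees(np.arctan2(ty[1],ty[0]))
    print('t',round(s['time'],2),'pos',np.round(s['position'],4),'F',np.round(s['ft_force'],1),'w',round(s['width'],3),'jaw',round(a,1),'tilt',np.round(Rm[:,2],4))
    if jaw is not None:
        d=(jaw-a+90)%180-90; print('spin',round(-np.radians(d),4))
    for t in targets: print(t,'->',np.round(Rm.T@(np.array(t)-s['position']),4))
E
python3 - <<'E'
from h import *
from cell import bot
import cv2
plan(bot.observe(),[(.45,.2,.226),(.411,-.146,.226)],85)
f=dict(np.load('top.npz')); g=f['img']
# circle fits
for n,box,z,r in [('tin',(160,265,215,320),.088,.031),('jar',(385,258,432,305),.095,.03),('bottle',(222,255,268,300),.09,.029)]:
    x0,y0,x1,y1=box; c=cv2.cvtColor(cv2.resize(g[y0:y1,x0:x1],None,fx=6,fy=6,interpolation=cv2.INTER_CUBIC),cv2.COLOR_BGR2GRAY)
    rp=r*608/(1.2136-z)*6
    h=cv2.HoughCircles(c,cv2.HOUGH_GRADIENT,1,20,param1=120,param2=12,minRadius=int(rp*.92),maxRadius=int(rp*1.08))
    if h is None: print(n,None);continue
    for q in h[0][:3]:
        u=((q[0]+.5)/6+x0-.5,(q[1]+.5)/6+y0-.5); print(n,np.round(u,1),q[2],rp,np.round(unproj(f,u,z)[:2],4))
E
```

```text
t 2.25 pos [0.2367 0.6054 0.2267] F [-0.3 -0.1  0.9] w 1.003 jaw 68.6 tilt [-0.  0. -1.]
spin -0.2855
(0.45, 0.2, 0.226) -> [-0.3463 -0.2998  0.0007]
(0.411, -0.146, 0.226) -> [-0.436  -0.6363  0.0007]
tin [184.5 291.8] 95.3 100.46908315565031 [0.3988 0.2668]
jar None
bottle None
```

>>> arm_command:
  motion:
    - {"delta_pos":[-0.346,-0.3,0],"spin":-0.285,"gripper":-1}
    - {"delta_pos":[-0.346,-0.3,0],"spin":-0.285,"gripper":-1}
    - {"delta_pos":[-0.346,-0.3,0],"spin":-0.285,"gripper":-1}
    - {"delta_pos":[-0.346,-0.3,0],"spin":-0.285,"gripper":-1}
    - {"delta_pos":[-0.346,-0.3,0],"spin":-0.285,"gripper":-1}
    - {"delta_pos":[-0.346,-0.3,0],"spin":-0.285,"gripper":-1}
    - {"delta_pos":[-0.346,-0.3,0],"spin":-0.285,"gripper":-1}
    - {"delta_pos":[-0.346,-0.3,0],"spin":-0.285,"gripper":-1}

```text
time: 3.25
position: [0.4517, 0.1953, 0.2269]
tool_rot: [0.148, 3.137, -0.002]
ft_force: [-0.4, -0.2, 1.6]
width: 0.993
```

Run:
```python
from h import *
from cell import bot
import cv2
s=bot.observe(); f=bot.grab_frame('wrist'); print(f['mtx'],f['mount']); cv2.imwrite('pics/w1.png',f['img'])
plan(s,[(.41,-.146,.20),(.41,-.146,.05)],85)
```

```text
[[371.64829954   0.         326.40653553]
 [  0.         371.64829954 234.90357527]
 [  0.           0.           1.        ]] [[-4.08348871e-04 -9.57455693e-01 -2.88580023e-01  7.88991917e-02]
 [ 9.99999889e-01 -4.58919414e-04  1.07582568e-04 -1.24381851e-03]
 [-2.35440517e-04 -2.88579947e-01  9.57455774e-01 -1.58290682e-01]
 [ 0.00000000e+00  0.00000000e+00  0.00000000e+00  1.00000000e+00]]
t 3.25 pos [0.4517 0.1953 0.2269] F [-0.4 -0.2  1.6] w 0.993 jaw 84.6 tilt [ 0.001  -0.0014 -1.    ]
spin -0.0071
(0.41, -0.146, 0.2) -> [ 0.0094 -0.3437  0.0274]
(0.41, -0.146, 0.05) -> [ 0.0096 -0.3435  0.1774]
```

View pics/w1.png

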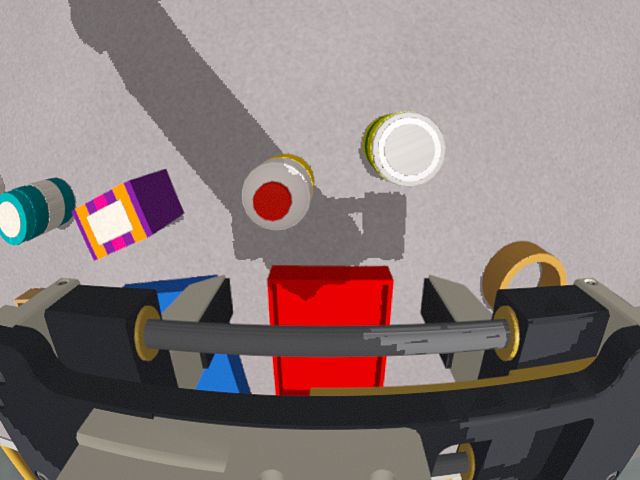

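The wrist view shows the tin lid centred at about (408,149), the bottle cap at (272,201) and the carton patch at (109,222). I'll use these to cross-check the positions.

```bash
cat >> h.py <<'E'
def wray(f,s,uv,z):
    from scipy.spatial.transform import Rotation as R
    K=f['mtx']; a=(uv[0]-K[0,2])/K[0,0]; b=(uv[1]-K[1,2])/K[1,1]; th=np.hypot(a,b)
    d=np.array([np.sin(th)*a/th,np.sin(th)*b/th,np.cos(th)])
    M=f['mount']; Rm=R.from_rotvec(s['tool_rot']).as_matrix()
    d=Rm@M[:3,:3]@d; o=Rm@M[:3,3]+s['position']; return o+d*(z-o[2])/d[2]
E
python3 - <<'E'
from h import *
from cell import bot
s=bot.observe(); f=bot.grab_frame('wrist')
for n,u,z in [('tin',(408,149),.088),('cap',(272,201),.114),('patch',(109,222),.085)]: print(n,np.round(wray(f,s,u,z),4))
E
```

```text
tin [0.3972 0.2642 0.088 ]
cap [0.4249 0.1546 0.114 ]
patch [ 0.4317 -0.0117  0.085 ]
```

>>> arm_command:
  motion:
    - {"delta_pos":[0.009,-0.344,0],"spin":0,"gripper":-1}
    - {"delta_pos":[0.009,-0.344,0],"spin":0,"gripper":-1}
    - {"delta_pos":[0.009,-0.344,0],"spin":0,"gripper":-1}
    - {"delta_pos":[0.009,-0.344,0],"spin":0,"gripper":-1}
    - {"delta_pos":[0.009,-0.344,0],"spin":0,"gripper":-1}
    - {"delta_pos":[0.009,-0.344,0.0],"spin":0,"gripper":-1}
    - {"delta_pos":[0.009,-0.344,0.03],"spin":0,"gripper":-1}
    - {"delta_pos":[0.009,-0.344,0.05],"spin":0,"gripper":-1}

```text
time: 4.35
position: [0.4109, -0.1406, 0.176]
tool_rot: [0.136, 3.138, 0.001]
ft_force: [-0.7, -0.2, 0.4]
width: 0.999
```

Run:
```python
from h import *
from cell import bot
import cv2
s=bot.observe(); f=bot.grab_frame('wrist'); cv2.imwrite('pics/w2.png',f['img'])
for n in ['jar','spray']: 
    for x in bot.search_frame('wrist',n)[:1]: print(n,x)
plan(s,[(.41,-.146,.051)])
```

```text
jar {'rect': [277.9, 178.7, 81.7, 105.2], 'confidence': 0.74}
spray {'rect': [85.4, 160.2, 115.3, 92.6], 'confidence': 0.82}
t 4.35 pos [ 0.4109 -0.1406  0.176 ] F [-0.7 -0.2  0.4] w 0.999 jaw 85.0 tilt [ 2.e-04  6.e-04 -1.e+00]
(0.41, -0.146, 0.051) -> [ 0.0005 -0.0056  0.125 ]
```

View pics/w2.png

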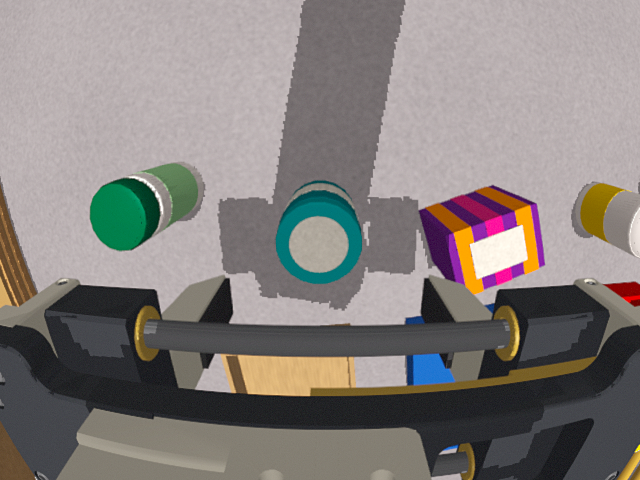

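Run:
```python
from h import *
from cell import bot
s=bot.observe(); f=bot.grab_frame('wrist')
print(np.round(wray(f,s,(319,245),.095),4),np.round(wray(f,s,(124.5,214),.122),4))
plan(bot.observe(),[(.41,-.146,.051)])
```

```text
[ 0.41   -0.1464  0.095 ] [ 0.3698 -0.27    0.122 ]
t 4.55 pos [ 0.411  -0.1407  0.177 ] F [-0.3  0.2  1.1] w 0.998 jaw 85.1 tilt [-2.e-04  4.e-04 -1.e+00]
(0.41, -0.146, 0.051) -> [ 0.0006 -0.0055  0.126 ]
```

>>> arm_command:
  motion:
    - {"delta_pos":[0.001,-0.006,0.03],"spin":0,"gripper":-1}
    - {"delta_pos":[0.001,-0.006,0.075],"spin":0,"gripper":-1}
    - {"delta_pos":[0.001,-0.006,0.11],"spin":0,"gripper":-1}
    - {"delta_pos":[0.001,-0.006,0.126],"spin":0,"gripper":-1}
    - {"delta_pos":[0.001,-0.006,0.126],"spin":0,"gripper":-1}
    - {"delta_pos":[0.001,-0.006,0.126],"spin":0,"gripper":1}
    - {"delta_pos":[0.001,-0.006,0.126],"spin":0,"gripper":1}
    - {"delta_pos":[0.001,-0.006,0.126],"spin":0,"gripper":1}

```text
time: 5.55
position: [0.4097, -0.148, 0.0515]
tool_rot: [0.138, 3.137, -0.001]
ft_force: [-0.5, 0.6, -0.2]
width: 0.723
```

Run:
```python
from h import *
from cell import bot
s=bot.observe()
plan(s,[(.45,-.11,.23),(.652,.1775,.23),(.652,.1775,.056)])
```

```text
t 5.55 pos [ 0.4097 -0.148   0.0515] F [-0.5  0.6 -0.2] w 0.723 jaw 85.0 tilt [ 1.6e-03 -5.0e-04 -1.0e+00]
(0.45, -0.11, 0.23) -> [-0.0371  0.0413 -0.1784]
(0.652, 0.1775, 0.23) -> [-0.2131  0.3454 -0.1782]
(0.652, 0.1775, 0.056) -> [-0.2128  0.3455 -0.0042]
```

>>> arm_command:
  motion:
    - {"delta_pos":[0,0,0],"spin":0,"gripper":1}
    - {"delta_pos":[0,0,0],"spin":0,"gripper":1}
    - {"delta_pos":[0,0,0],"spin":0,"gripper":1}
    - {"delta_pos":[0,0,-0.02],"spin":0,"gripper":1}
    - {"delta_pos":[0,0,-0.06],"spin":0,"gripper":1}
    - {"delta_pos":[0,0,-0.11],"spin":0,"gripper":1}
    - {"delta_pos":[-0.005,0.005,-0.15],"spin":0,"gripper":1}
    - {"delta_pos":[-0.02,0.03,-0.178],"spin":0,"gripper":1}

```text
time: 6.55
position: [0.4306, -0.1212, 0.2299]
tool_rot: [-0.144, -3.138, 0.002]
ft_force: [0.6, 0.8, -4.7]
width: 0.669
```

Run:
```python
from h import *
from cell import bot
s=bot.observe()
plan(s,[(.652,.1775,.23),(.652,.1775,.056)],85)
```

```text
t 6.55 pos [ 0.4306 -0.1212  0.2299] F [ 0.6  0.8 -4.7] w 0.669 jaw 84.7 tilt [-2.0e-04 -1.1e-03 -1.0e+00]
spin -0.0045
(0.652, 0.1775, 0.23) -> [-0.1931  0.3177 -0.0004]
(0.652, 0.1775, 0.056) -> [-0.1931  0.3179  0.1736]
```

>>> arm_command:
  motion:
    - {"delta_pos":[-0.015,0.025,0],"spin":0,"gripper":1}
    - {"delta_pos":[-0.042,0.07,0],"spin":0,"gripper":1}
    - {"delta_pos":[-0.072,0.12,0],"spin":0,"gripper":1}
    - {"delta_pos":[-0.103,0.17,0],"spin":0,"gripper":1}
    - {"delta_pos":[-0.133,0.22,0],"spin":0,"gripper":1}
    - {"delta_pos":[-0.163,0.27,0],"spin":0,"gripper":1}
    - {"delta_pos":[-0.184,0.305,0],"spin":0,"gripper":1}
    - {"delta_pos":[-0.193,0.318,0.01],"spin":0,"gripper":1}

```text
time: 7.55
position: [0.6518, 0.1836, 0.2174]
tool_rot: [-0.132, -3.138, -0.002]
ft_force: [-0.2, 0.2, -5.2]
width: 0.669
```

Run:
```python
from h import *
from cell import bot
import cv2
s=bot.observe()
f=bot.grab_frame('scene'); cv2.imwrite('pics/s1.png',f['img'])
plan(s,[(.652,.1775,.0565)],85)
```

```text
t 7.55 pos [0.6518 0.1836 0.2174] F [-0.2  0.2 -5.2] w 0.669 jaw 85.2 tilt [-0.0011  0.0014 -1.    ]
spin 0.0029
(0.652, 0.1775, 0.0565) -> [-0.0009 -0.0062  0.1609]
```

View pics/s1.png

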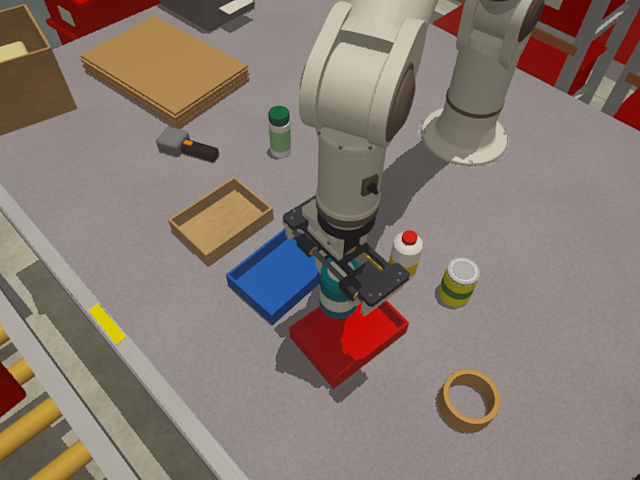

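Run:
```python
from h import *
from cell import bot
s=bot.observe()
plan(s,[(.652,.1775,.0565)],85)
f=bot.grab_frame('wrist')
import cv2; cv2.imwrite('pics/w3.png',f['img'])
```

```text
t 7.6 pos [0.6514 0.1835 0.215 ] F [ 2.2  1.6 -6.3] w 0.668 jaw 85.2 tilt [-3.4e-03  8.0e-04 -1.0e+00]
spin 0.0029
(0.652, 0.1775, 0.0565) -> [-0.0017 -0.006   0.1585]
```

View pics/w3.png

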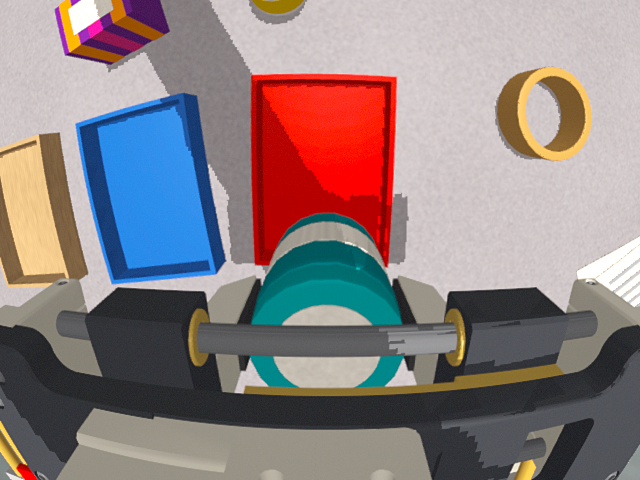

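The jar is held and sits over the far part of the red tray. The tray's near outer corners show at (252,75) and (396,77), so I'll check the tray's position against those.

Run:
```python
from h import *
from cell import bot
s=bot.observe();f=bot.grab_frame('wrist')
for u in [(252,75),(396,77)]: print('red near',np.round(wray(f,s,u,.04),4))
for u in [(77,124),(185,95),(113,282),(222,269)]: print('blue',np.round(wray(f,s,u,.04),4))
plan(bot.observe(),[(.652,.1775,.0565)],85)
```

```text
red near [0.5169 0.1248 0.04  ]
red near [0.53   0.2524 0.04  ]
blue [ 0.5286 -0.07    0.04  ]
blue [0.5251 0.0595 0.04  ]
blue [ 0.7047 -0.0626  0.04  ]
blue [0.697  0.0718 0.04  ]
t 7.7 pos [0.65   0.1794 0.216 ] F [-0.  -0.1 -4.7] w 0.671 jaw 85.0 tilt [-0.005 -0.002 -1.   ]
spin -0.0
(0.652, 0.1775, 0.0565) -> [-0.0029 -0.0014  0.1595]
```

>>> arm_command:
  motion:
    - {"delta_pos":[0,0,0.025],"spin":0,"gripper":1}
    - {"delta_pos":[0,0,0.06],"spin":0,"gripper":1}
    - {"delta_pos":[0,0,0.1],"spin":0,"gripper":1}
    - {"delta_pos":[0,0,0.13],"spin":0,"gripper":1}
    - {"delta_pos":[0,0,0.145],"spin":0,"gripper":1}
    - {"delta_pos":[0,0,0.152],"spin":0,"gripper":1}
    - {"delta_pos":[0,0,0.152],"spin":0,"gripper":1}
    - {"delta_pos":[0,0,0.152],"spin":0,"gripper":1}

```text
time: 8.7
position: [0.6528, 0.1805, 0.0682]
tool_rot: [0.138, 3.136, 0.001]
ft_force: [0.5, 0.5, -5.2]
width: 0.671
```

Run:
```python
from h import *
from cell import bot
import cv2
f=bot.grab_frame('scene'); cv2.imwrite('pics/s2.png',f['img'][180:420,200:520].repeat(2,0).repeat(2,1))
s=bot.observe()
plan(s,[(.652,.1775,.0565)],85)
```

```text
t 8.75 pos [0.6527 0.1805 0.0682] F [-0.3  0.  -5.9] w 0.671 jaw 85.0 tilt [ 2.3e-03  7.0e-04 -1.0e+00]
spin -0.0005
(0.652, 0.1775, 0.0565) -> [ 0.0005 -0.0031  0.0117]
```

View pics/s2.png

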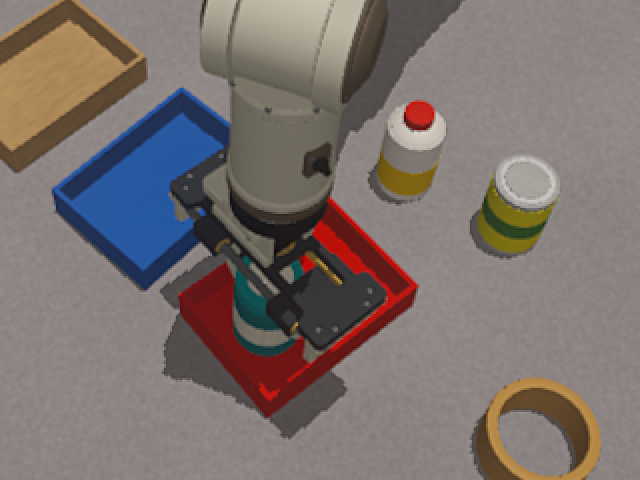

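>>> arm_command:
  motion:
    - {"delta_pos":[0,-0.001,0.005],"spin":0,"gripper":1}
    - {"delta_pos":[0,-0.002,0.009],"spin":0,"gripper":1}
    - {"delta_pos":[0,-0.002,0.011],"spin":0,"gripper":1}
    - {"delta_pos":[0,-0.002,0.011],"spin":0,"gripper":1}

```text
time: 9.25
position: [0.6514, 0.1778, 0.0566]
tool_rot: [-0.138, -3.138, 0.001]
ft_force: [-4.6, -2.2, 4.1]
width: 0.671
```

>>> arm_command:
  motion:
    - {"delta_pos":[0,0,0],"spin":0,"gripper":-1}
    - {"delta_pos":[0,0,0],"spin":0,"gripper":-1}
    - {"delta_pos":[0,0,0],"spin":0,"gripper":-1}
    - {"delta_pos":[0,0,0],"spin":0,"gripper":-1}
    - {"delta_pos":[0,0,-0.02],"spin":0,"gripper":-1}
    - {"delta_pos":[0,0,-0.06],"spin":0,"gripper":-1}
    - {"delta_pos":[0,0,-0.11],"spin":0,"gripper":-1}
    - {"delta_pos":[0,0,-0.17],"spin":0,"gripper":-1}

```text
time: 10.25
position: [0.6511, 0.1781, 0.228]
tool_rot: [-0.138, -3.138, 0.0]
ft_force: [0.4, 0.1, -0.2]
width: 1.002
```

Run:
```python
from h import *
from cell import bot
import cv2
s=bot.observe()
f=bot.grab_frame('wrist'); cv2.imwrite('pics/w4.png',f['img'])
f=bot.grab_frame('scene'); cv2.imwrite('pics/s3.png',f['img'][180:420,200:520].repeat(2,0).repeat(2,1))
plan(s,[(.398,.2645,.20),(.398,.2645,.051)],85)
```

```text
t 10.25 pos [0.6511 0.1781 0.228 ] F [ 0.4  0.1 -0.2] w 1.002 jaw 85.0 tilt [-5.e-04 -0.e+00 -1.e+00]
spin -0.0003
(0.398, 0.2645, 0.2) -> [0.2596 0.064  0.0281]
(0.398, 0.2645, 0.051) -> [0.2596 0.064  0.1771]
```

View pics/s3.png

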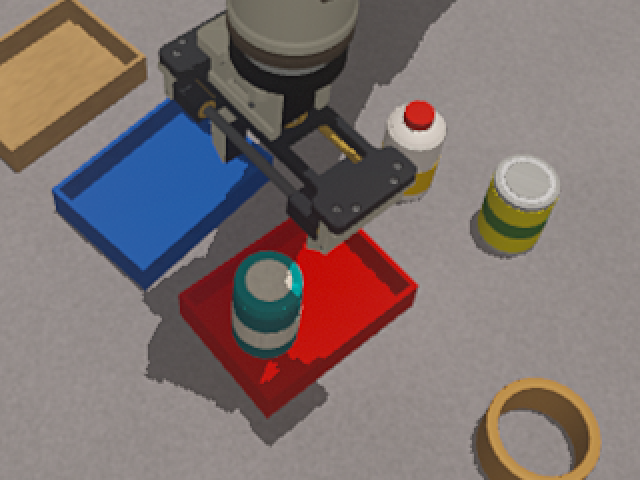

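View pics/w4.png

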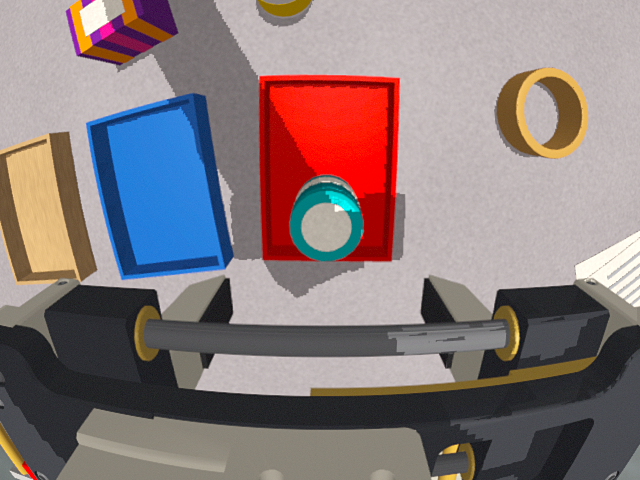

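The jar stands upright in the far half of the red tray, with its lid at (326,226) in the wrist view. Next is the tin.

>>> arm_command:
  motion:
    - {"delta_pos":[0.03,0.008,0],"spin":0,"gripper":-1}
    - {"delta_pos":[0.09,0.022,0],"spin":0,"gripper":-1}
    - {"delta_pos":[0.15,0.037,0],"spin":0,"gripper":-1}
    - {"delta_pos":[0.2,0.05,0],"spin":0,"gripper":-1}
    - {"delta_pos":[0.24,0.06,0],"spin":0,"gripper":-1}
    - {"delta_pos":[0.26,0.064,0.01],"spin":0,"gripper":-1}
    - {"delta_pos":[0.26,0.064,0.04],"spin":0,"gripper":-1}
    - {"delta_pos":[0.26,0.064,0.05],"spin":0,"gripper":-1}

```text
time: 11.35
position: [0.3976, 0.2645, 0.1756]
tool_rot: [-0.137, -3.138, 0.001]
ft_force: [0.2, -1.0, 0.1]
width: 0.999
```

Run:
```python
from h import *
from cell import bot
import cv2
s=bot.observe()
f=bot.grab_frame('wrist'); cv2.imwrite('pics/w5.png',f['img'])
plan(s,[(.398,.2645,.051)],85)
```

```text
t 11.35 pos [0.3976 0.2645 0.1756] F [ 0.2 -1.   0.1] w 0.999 jaw 85.0 tilt [-1.e-04 -5.e-04 -1.e+00]
spin 0.0001
(0.398, 0.2645, 0.051) -> [-4.000e-04  1.000e-04  1.246e-01]
```

View pics/w5.png

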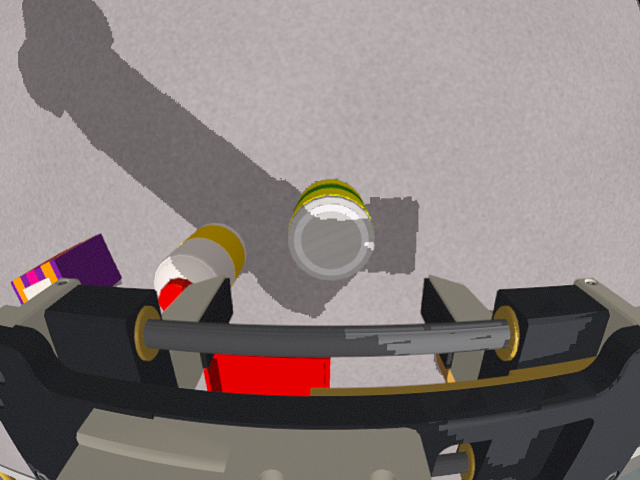

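Run:
```python
from h import *
from cell import bot
s=bot.observe(); f=bot.grab_frame('wrist')
t=wray(f,s,(331,237),.088);print(np.round(t,4))
plan(bot.observe(),[(t[0],t[1],.056)])
```

```text
[0.3942 0.2664 0.088 ]
t 11.45 pos [0.398  0.2643 0.1756] F [-0.5  0.2 -1.1] w 0.996 jaw 85.0 tilt [-9.e-04 -6.e-04 -1.e+00]
(np.float64(0.39416264345288193), np.float64(0.26636506441096397), 0.056) -> [0.0039 0.0018 0.1196]
```

>>> arm_command:
  motion:
    - {"delta_pos":[0.002,0.002,0.03],"spin":0,"gripper":-1}
    - {"delta_pos":[0.002,0.002,0.07],"spin":0,"gripper":-1}
    - {"delta_pos":[0.002,0.002,0.105],"spin":0,"gripper":-1}
    - {"delta_pos":[0.002,0.002,0.12],"spin":0,"gripper":-1}
    - {"delta_pos":[0.002,0.002,0.12],"spin":0,"gripper":-1}
    - {"delta_pos":[0.002,0.002,0.12],"spin":0,"gripper":1}
    - {"delta_pos":[0.002,0.002,0.12],"spin":0,"gripper":1}
    - {"delta_pos":[0.002,0.002,0.12],"spin":0,"gripper":1}

```text
time: 12.45
position: [0.3969, 0.2672, 0.0566]
tool_rot: [0.138, 3.137, 0.001]
ft_force: [-0.0, 0.6, 0.3]
width: 0.722
```

>>> arm_command:
  motion:
    - {"delta_pos":[0,0,0],"spin":0,"gripper":1}
    - {"delta_pos":[0,0,0],"spin":0,"gripper":1}
    - {"delta_pos":[0,0,0],"spin":0,"gripper":1}

```text
time: 12.82
position: [0.3968, 0.2673, 0.0563]
tool_rot: [0.137, 3.138, 0.001]
ft_force: [-1.4, -0.4, 5.7]
width: 0.672
```

Run:
```python
from h import *
from cell import bot
s=bot.observe()
plan(s,[(.572,.1845,.235),(.572,.1845,s['position'][2]+.005)],85)
```

```text
t 12.82 pos [0.3968 0.2673 0.0563] F [-1.4 -0.4  5.7] w 0.672 jaw 85.0 tilt [ 9.e-04  5.e-04 -1.e+00]
spin -0.0003
(0.572, 0.1845, 0.235) -> [-0.1819 -0.067  -0.1786]
(0.572, 0.1845, np.float64(0.061323937389849044)) -> [-0.1818 -0.0671 -0.0049]
```

>>> arm_command:
  motion:
    - {"delta_pos":[0,0,-0.02],"spin":0,"gripper":1}
    - {"delta_pos":[0,0,-0.06],"spin":0,"gripper":1}
    - {"delta_pos":[0,0,-0.11],"spin":0,"gripper":1}
    - {"delta_pos":[-0.01,-0.003,-0.15],"spin":0,"gripper":1}
    - {"delta_pos":[-0.04,-0.015,-0.178],"spin":0,"gripper":1}
    - {"delta_pos":[-0.09,-0.033,-0.178],"spin":0,"gripper":1}
    - {"delta_pos":[-0.14,-0.051,-0.178],"spin":0,"gripper":1}
    - {"delta_pos":[-0.172,-0.063,-0.178],"spin":0,"gripper":1}

```text
time: 13.82
position: [0.5637, 0.1865, 0.2326]
tool_rot: [-0.142, -3.137, 0.002]
ft_force: [-0.1, -0.5, -3.2]
width: 0.667
```

>>> arm_command:
  motion:
    - {"delta_pos":[-0.009,-0.004,0],"spin":0,"gripper":1}
    - {"delta_pos":[-0.009,-0.004,0],"spin":0,"gripper":1}

```text
time: 14.08
position: [0.57, 0.1839, 0.2325]
tool_rot: [-0.139, -3.136, 0.001]
ft_force: [-0.1, -0.3, -3.9]
width: 0.671
```

Run:
```python
from h import *
from cell import bot
import cv2
s=bot.observe()
f=bot.grab_frame('wrist'); cv2.imwrite('pics/w6.png',f['img'])
plan(s,[(.572,.1845,.0615)],85)
```

```text
t 14.07 pos [0.57   0.1839 0.2325] F [-0.1 -0.3 -3.9] w 0.671 jaw 84.9 tilt [-2.5e-03 -4.0e-04 -1.0e+00]
spin -0.0013
(0.572, 0.1845, 0.0615) -> [-0.0023  0.0009  0.171 ]
```

View pics/w6.png

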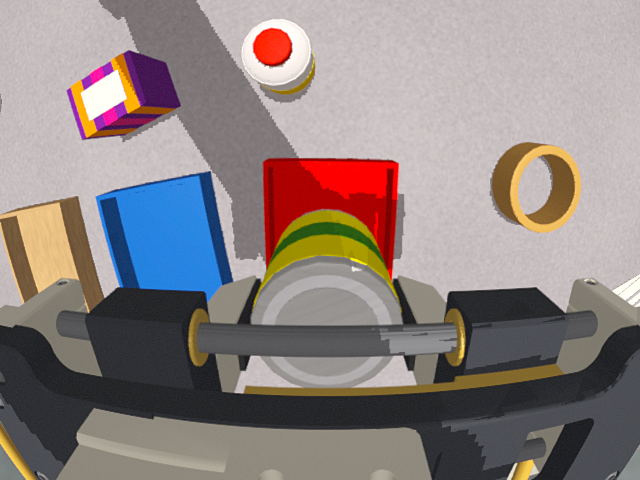

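The tin is held over the near half of the red tray. The bottle (273,47) and carton (105,95) haven't moved.

>>> arm_command:
  motion:
    - {"delta_pos":[-0.002,0.001,0.025],"spin":0,"gripper":1}
    - {"delta_pos":[-0.002,0.001,0.065],"spin":0,"gripper":1}
    - {"delta_pos":[-0.002,0.001,0.11],"spin":0,"gripper":1}
    - {"delta_pos":[-0.002,0.001,0.14],"spin":0,"gripper":1}
    - {"delta_pos":[-0.002,0.001,0.155],"spin":0,"gripper":1}
    - {"delta_pos":[-0.002,0.001,0.162],"spin":0,"gripper":1}
    - {"delta_pos":[-0.002,0.001,0.164],"spin":0,"gripper":1}
    - {"delta_pos":[-0.002,0.001,0.164],"spin":0,"gripper":1}

```text
time: 15.12
position: [0.5736, 0.1855, 0.0708]
tool_rot: [0.138, 3.137, 0.001]
ft_force: [0.1, -0.4, -2.9]
width: 0.669
```

>>> arm_command:
  motion:
    - {"delta_pos":[0.001,-0.001,0.005],"spin":0,"gripper":1}
    - {"delta_pos":[0.001,-0.001,0.008],"spin":0,"gripper":1}
    - {"delta_pos":[0.001,-0.001,0.009],"spin":0,"gripper":1}
    - {"delta_pos":[0.001,-0.001,0.009],"spin":0,"gripper":1}

```text
time: 15.62
position: [0.5718, 0.184, 0.0614]
tool_rot: [0.138, 3.138, -0.0]
ft_force: [-3.6, -1.2, 5.3]
width: 0.671
```

In contact, so I'll release and lift.

>>> arm_command:
  motion:
    - {"delta_pos":[0,0,0],"spin":0,"gripper":-1}
    - {"delta_pos":[0,0,0],"spin":0,"gripper":-1}
    - {"delta_pos":[0,0,0],"spin":0,"gripper":-1}
    - {"delta_pos":[0,0,0],"spin":0,"gripper":-1}
    - {"delta_pos":[0,0,-0.02],"spin":0,"gripper":-1}
    - {"delta_pos":[0,0,-0.06],"spin":0,"gripper":-1}
    - {"delta_pos":[0,0,-0.11],"spin":0,"gripper":-1}
    - {"delta_pos":[0,0,-0.17],"spin":0,"gripper":-1}

```text
time: 16.62
position: [0.5712, 0.184, 0.233]
tool_rot: [-0.138, -3.138, 0.0]
ft_force: [1.3, 0.3, 0.1]
width: 0.998
```

Run:
```python
from h import *
from cell import bot
import cv2
s=bot.observe()
f=bot.grab_frame('wrist'); cv2.imwrite('pics/w7.png',f['img'])
f=bot.grab_frame('scene'); cv2.imwrite('pics/s4.png',f['img'][180:420,200:520].repeat(2,0).repeat(2,1))
plan(s,[(.425,.1546,.23),(.425,.1546,.055)],90)
```

```text
t 16.62 pos [0.5712 0.184  0.233 ] F [1.3 0.3 0.1] w 0.998 jaw 85.0 tilt [-5.e-04 -0.e+00 -1.e+00]
spin -0.0876
(0.425, 0.1546, 0.23) -> [ 0.1431 -0.0421  0.0031]
(0.425, 0.1546, 0.055) -> [ 0.143  -0.0421  0.1781]
```

View pics/s4.png

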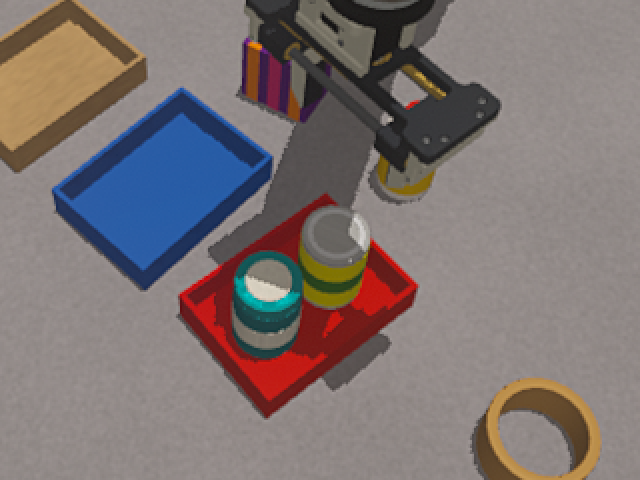

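View pics/w7.png

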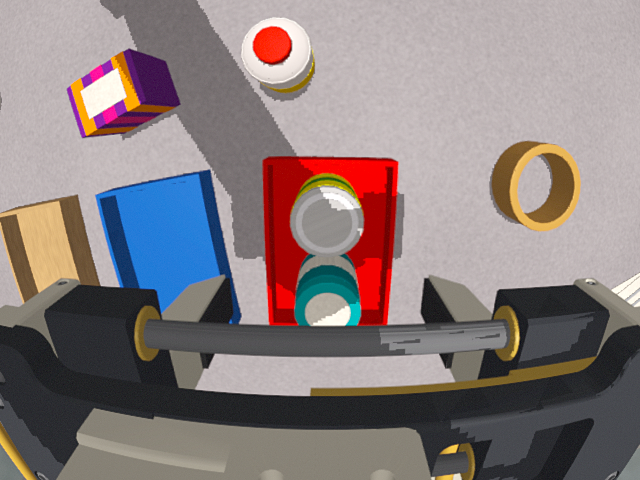

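The tin and jar both stand upright in the red tray. Next is the bottle.

>>> arm_command:
  motion:
    - {"delta_pos":[0.03,-0.009,0],"spin":-0.05,"gripper":-1}
    - {"delta_pos":[0.075,-0.022,0],"spin":-0.12,"gripper":-1}
    - {"delta_pos":[0.12,-0.035,0],"spin":-0.12,"gripper":-1}
    - {"delta_pos":[0.143,-0.042,0],"spin":-0.12,"gripper":-1}
    - {"delta_pos":[0.143,-0.042,0.03],"spin":-0.12,"gripper":-1}
    - {"delta_pos":[0.143,-0.042,0.05],"spin":-0.12,"gripper":-1}
    - {"delta_pos":[0.143,-0.042,0.05],"spin":-0.12,"gripper":-1}

```text
time: 17.6
position: [0.4246, 0.1546, 0.1804]
tool_rot: [0.051, -3.139, 0.001]
ft_force: [-0.5, 0.2, 0.4]
width: 0.999
```

Run:
```python
from h import *
from cell import bot
import cv2
s=bot.observe()
f=bot.grab_frame('wrist'); I=f['img']
H,S,V=cv2.split(cv2.cvtColor(I,cv2.COLOR_BGR2HSV)); m=(((H<8)|(H>172))&(S>130)).astype(np.uint8); m[:120]=0;m[300:]=0;m[:,:250]=0;m[:,400:]=0
n,l,st,c=cv2.connectedComponentsWithStats(m); k=1+np.argmax(st[1:,4]); print(c[k],st[k])
t=wray(f,s,c[k],.114); print(np.round(t,4))
plan(s,[(t[0],t[1],.055),(.425,.1546,.055)],92)
```

```text
[328.15125536 249.84874464] [ 306  227   45   47 1633]
[0.4232 0.1545 0.114 ]
t 17.6 pos [0.4246 0.1546 0.1804] F [-0.5  0.2  0.4] w 0.999 jaw 91.9 tilt [-1.8e-03 -7.0e-04 -1.0e+00]
spin -0.0024
(np.float64(0.4231773224461055), np.float64(0.154462106003928), 0.055) -> [0.0012 0.     0.1254]
(0.425, 0.1546, 0.055) -> [-6.000e-04  1.000e-04  1.254e-01]
```

>>> arm_command:
  motion:
    - {"delta_pos":[0,0,0.03],"spin":0,"gripper":-1}
    - {"delta_pos":[0,0,0.07],"spin":0,"gripper":-1}
    - {"delta_pos":[0,0,0.11],"spin":0,"gripper":-1}
    - {"delta_pos":[0,0,0.125],"spin":0,"gripper":-1}
    - {"delta_pos":[0,0,0.125],"spin":0,"gripper":-1}
    - {"delta_pos":[0,0,0.125],"spin":0,"gripper":1}
    - {"delta_pos":[0,0,0.125],"spin":0,"gripper":1}
    - {"delta_pos":[0,0,0.125],"spin":0,"gripper":1}

```text
time: 18.65
position: [0.4263, 0.1551, 0.0566]
tool_rot: [-0.05, 3.14, 0.001]
ft_force: [0.9, -0.4, 0.2]
width: 0.724
```

>>> arm_command:
  motion:
    - {"delta_pos":[0,0,0],"spin":0,"gripper":1}
    - {"delta_pos":[0,0,0],"spin":0,"gripper":1}
    - {"delta_pos":[0,0,0],"spin":0,"gripper":1}

```text
time: 19.02
position: [0.4261, 0.1552, 0.0562]
tool_rot: [-0.051, 3.14, 0.0]
ft_force: [-0.2, 0.5, 6.0]
width: 0.631
```

Run:
```python
from h import *
from cell import bot
s=bot.observe()
plan(s,[(.654,.001,.235),(.654,.001,s['position'][2]+.005)],92)
```

```text
t 19.02 pos [0.4261 0.1552 0.0562] F [-0.2  0.5  6. ] w 0.631 jaw 91.9 tilt [ 8.e-04  3.e-04 -1.e+00]
spin -0.0025
(0.654, 0.001, 0.235) -> [-0.223  -0.1614 -0.1787]
(0.654, 0.001, np.float64(0.061150992001792505)) -> [-0.2228 -0.1615 -0.0049]
```

>>> arm_command:
  motion:
    - {"delta_pos":[0,0,-0.02],"spin":0,"gripper":1}
    - {"delta_pos":[0,0,-0.06],"spin":0,"gripper":1}
    - {"delta_pos":[0,0,-0.11],"spin":0,"gripper":1}
    - {"delta_pos":[-0.005,-0.004,-0.15],"spin":0,"gripper":1}
    - {"delta_pos":[-0.03,-0.022,-0.178],"spin":0,"gripper":1}
    - {"delta_pos":[-0.07,-0.051,-0.178],"spin":0,"gripper":1}
    - {"delta_pos":[-0.11,-0.08,-0.178],"spin":0,"gripper":1}
    - {"delta_pos":[-0.15,-0.109,-0.178],"spin":0,"gripper":1}

```text
time: 20.02
position: [0.5793, 0.0496, 0.2327]
tool_rot: [0.051, -3.139, 0.0]
ft_force: [-0.6, 0.5, -2.9]
width: 0.627
```

>>> arm_command:
  motion:
    - {"delta_pos":[-0.04,-0.028,0],"spin":0,"gripper":1}
    - {"delta_pos":[-0.065,-0.047,0],"spin":0,"gripper":1}
    - {"delta_pos":[-0.073,-0.052,0],"spin":0,"gripper":1}
    - {"delta_pos":[-0.073,-0.052,0],"spin":0,"gripper":1}

```text
time: 20.52
position: [0.6528, 0.0014, 0.2324]
tool_rot: [0.05, -3.139, -0.001]
ft_force: [-0.9, 0.5, -3.3]
width: 0.631
```

Run:
```python
from h import *
from cell import bot
import cv2
s=bot.observe()
f=bot.grab_frame('wrist'); cv2.imwrite('pics/w8.png',f['img'])
plan(s,[(.654,.001,.0612)],92)
```

```text
t 20.52 pos [0.6528 0.0014 0.2324] F [-0.9  0.5 -3.3] w 0.631 jaw 91.8 tilt [-2.7e-03  5.0e-04 -1.0e+00]
spin -0.0029
(0.654, 0.001, 0.0612) -> [-0.0017 -0.0006  0.1712]
```

View pics/w8.png

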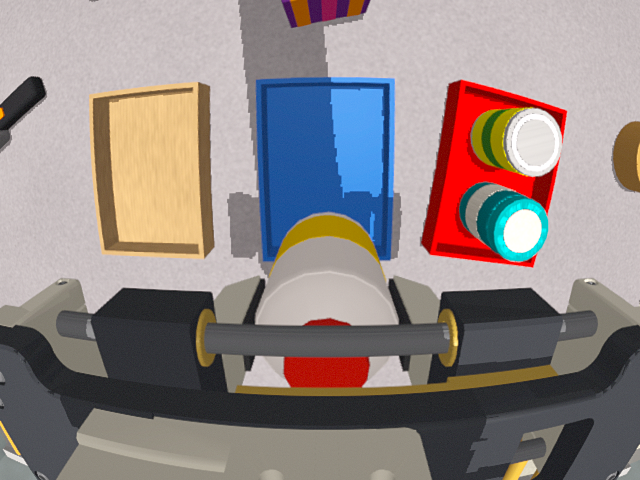

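The bottle is centred over the far half of the blue tray.

>>> arm_command:
  motion:
    - {"delta_pos":[-0.001,0,0.025],"spin":0,"gripper":1}
    - {"delta_pos":[-0.001,0,0.065],"spin":0,"gripper":1}
    - {"delta_pos":[-0.001,0,0.11],"spin":0,"gripper":1}
    - {"delta_pos":[-0.001,0,0.14],"spin":0,"gripper":1}
    - {"delta_pos":[-0.001,0,0.155],"spin":0,"gripper":1}
    - {"delta_pos":[-0.001,0,0.162],"spin":0,"gripper":1}
    - {"delta_pos":[-0.001,0,0.164],"spin":0,"gripper":1}
    - {"delta_pos":[-0.001,0,0.164],"spin":0,"gripper":1}

```text
time: 21.58
position: [0.6556, 0.0013, 0.0709]
tool_rot: [-0.051, 3.139, 0.0]
ft_force: [0.6, -0.4, -2.9]
width: 0.629
```

>>> arm_command:
  motion:
    - {"delta_pos":[0.001,0,0.005],"spin":0,"gripper":1}
    - {"delta_pos":[0.001,0,0.008],"spin":0,"gripper":1}
    - {"delta_pos":[0.001,0,0.009],"spin":0,"gripper":1}
    - {"delta_pos":[0.001,0,0.009],"spin":0,"gripper":1}

```text
time: 22.08
position: [0.6538, 0.0011, 0.0613]
tool_rot: [-0.051, 3.141, -0.0]
ft_force: [-2.7, 0.5, 3.5]
width: 0.628
```

>>> arm_command:
  motion:
    - {"delta_pos":[0,0,0],"spin":0,"gripper":-1}
    - {"delta_pos":[0,0,0],"spin":0,"gripper":-1}
    - {"delta_pos":[0,0,0],"spin":0,"gripper":-1}
    - {"delta_pos":[0,0,0],"spin":0,"gripper":-1}
    - {"delta_pos":[0,0,-0.02],"spin":0,"gripper":-1}
    - {"delta_pos":[0,0,-0.06],"spin":0,"gripper":-1}
    - {"delta_pos":[0,0,-0.11],"spin":0,"gripper":-1}
    - {"delta_pos":[0,0,-0.17],"spin":0,"gripper":-1}

```text
time: 23.08
position: [0.6532, 0.0012, 0.233]
tool_rot: [0.051, -3.141, -0.0]
ft_force: [1.0, -0.5, 0.5]
width: 1.001
```

Run:
```python
from h import *
from cell import bot
import cv2
s=bot.observe()
f=bot.grab_frame('scene'); cv2.imwrite('pics/s5.png',f['img'][100:420,150:520].repeat(2,0).repeat(2,1)[:600])
plan(s,[(.372,-.276,.23)],92)
```

```text
t 23.07 pos [0.6532 0.0012 0.233 ] F [ 1.  -0.5  0.5] w 1.001 jaw 91.9 tilt [-5.e-04  1.e-04 -1.e+00]
spin -0.0026
(0.372, -0.276, 0.23) -> [ 0.29   -0.2679  0.0031]
```

View pics/s5.png

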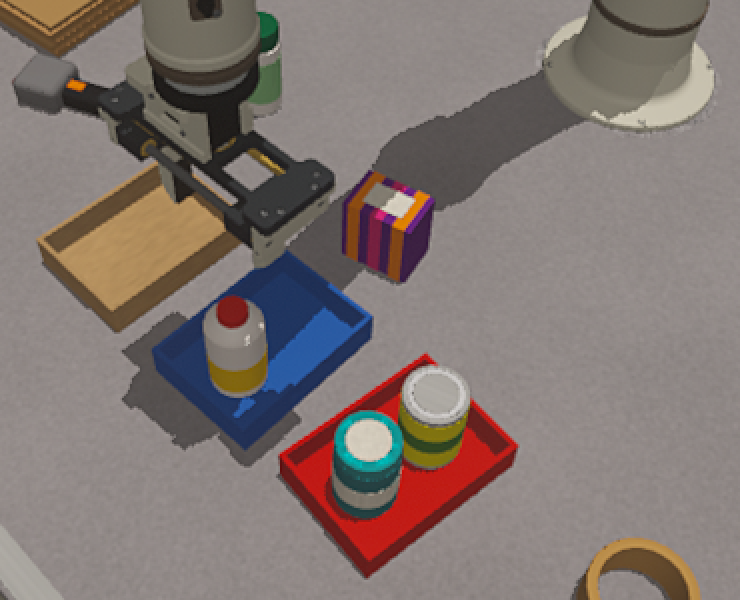

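The bottle is upright in the blue tray. Next is the spray can.

>>> arm_command:
  motion:
    - {"delta_pos":[0.03,-0.028,0],"spin":0,"gripper":-1}
    - {"delta_pos":[0.07,-0.065,0],"spin":0,"gripper":-1}
    - {"delta_pos":[0.11,-0.102,0],"spin":0,"gripper":-1}
    - {"delta_pos":[0.15,-0.139,0],"spin":0,"gripper":-1}
    - {"delta_pos":[0.19,-0.176,0],"spin":0,"gripper":-1}
    - {"delta_pos":[0.23,-0.213,0],"spin":0,"gripper":-1}
    - {"delta_pos":[0.265,-0.245,0],"spin":0,"gripper":-1}
    - {"delta_pos":[0.285,-0.263,0],"spin":0,"gripper":-1}

```text
time: 24.12
position: [0.3756, -0.273, 0.2321]
tool_rot: [-0.046, 3.14, -0.002]
ft_force: [0.5, 0.2, -0.8]
width: 1.001
```

>>> arm_command:
  motion:
    - {"delta_pos":[0.005,-0.005,0.02],"spin":0,"gripper":-1}
    - {"delta_pos":[0.005,-0.005,0.04],"spin":0,"gripper":-1}
    - {"delta_pos":[0.005,-0.005,0.04],"spin":0,"gripper":-1}

```text
time: 24.5
position: [0.3718, -0.2756, 0.1906]
tool_rot: [0.05, -3.14, -0.001]
ft_force: [0.9, -0.6, 0.1]
width: 1.002
```

Run:
```python
from h import *
from cell import bot
import cv2
s=bot.observe()
f=bot.grab_frame('wrist'); I=f['img']; cv2.imwrite('pics/w9.png',I)
H,S,V=cv2.split(cv2.cvtColor(I,cv2.COLOR_BGR2HSV)); m=((H>60)&(H<90)&(S>130)).astype(np.uint8); m[:120]=0;m[300:]=0;m[:,:220]=0;m[:,430:]=0
n,l,st,c=cv2.connectedComponentsWithStats(m); k=1+np.argmax(st[1:,4]); print(c[k],st[k])
t=wray(f,s,c[k],.122); print(np.round(t,4))
plan(s,[(t[0],t[1],.061),(.372,-.276,.061)],92)
```

```text
[323.70429329 245.98818138] [ 288  209   72   74 4146]
[ 0.3686 -0.2785  0.122 ]
t 24.5 pos [ 0.3718 -0.2756  0.1906] F [ 0.9 -0.6  0.1] w 1.002 jaw 91.8 tilt [-1.1e-03  9.0e-04 -1.0e+00]
spin -0.0028
(np.float64(0.3686331715485798), np.float64(-0.27849946385902163), 0.061) -> [ 0.0031 -0.0029  0.1296]
(0.372, -0.276, 0.061) -> [-0.0003 -0.0005  0.1296]
```

View pics/w9.png

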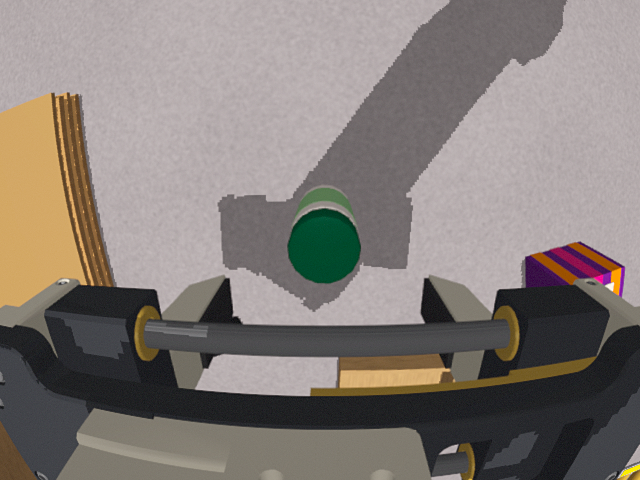

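>>> arm_command:
  motion:
    - {"delta_pos":[0.001,-0.001,0.03],"spin":0,"gripper":-1}
    - {"delta_pos":[0.001,-0.001,0.07],"spin":0,"gripper":-1}
    - {"delta_pos":[0.001,-0.001,0.11],"spin":0,"gripper":-1}
    - {"delta_pos":[0.001,-0.001,0.127],"spin":0,"gripper":-1}
    - {"delta_pos":[0.001,-0.001,0.128],"spin":0,"gripper":-1}
    - {"delta_pos":[0.001,-0.001,0.128],"spin":0,"gripper":1}
    - {"delta_pos":[0.001,-0.001,0.128],"spin":0,"gripper":1}
    - {"delta_pos":[0.001,-0.001,0.128],"spin":0,"gripper":1}

```text
time: 25.55
position: [0.3722, -0.2775, 0.0636]
tool_rot: [-0.051, 3.14, -0.002]
ft_force: [0.2, -0.0, -0.2]
width: 0.719
```

>>> arm_command:
  motion:
    - {"delta_pos":[0,0,0],"spin":0,"gripper":1}
    - {"delta_pos":[0,0,0],"spin":0,"gripper":1}
    - {"delta_pos":[0,0,0],"spin":0,"gripper":1}
    - {"delta_pos":[0,0,0],"spin":0,"gripper":1}

```text
time: 26.05
position: [0.3717, -0.2772, 0.0629]
tool_rot: [-0.05, 3.141, -0.0]
ft_force: [-0.2, -0.5, 4.3]
width: 0.54
```

Run:
```python
from h import *
from cell import bot
s=bot.observe()
plan(s,[(.573,-.002,.245),(.573,-.002,s['position'][2]+.005)],92)
```

```text
t 26.05 pos [ 0.3717 -0.2772  0.0629] F [-0.2 -0.5  4.3] w 0.54 jaw 91.8 tilt [ 2.e-04 -2.e-04 -1.e+00]
spin -0.0028
(0.573, -0.002, 0.245) -> [-0.2101  0.2686 -0.1821]
(0.573, -0.002, np.float64(0.06790924701929364)) -> [-0.2101  0.2686 -0.005 ]
```

>>> arm_command:
  motion:
    - {"delta_pos":[0,0,-0.02],"spin":0,"gripper":1}
    - {"delta_pos":[0,0,-0.06],"spin":0,"gripper":1}
    - {"delta_pos":[0,0,-0.11],"spin":0,"gripper":1}
    - {"delta_pos":[-0.005,0.006,-0.155],"spin":0,"gripper":1}
    - {"delta_pos":[-0.025,0.032,-0.182],"spin":0,"gripper":1}
    - {"delta_pos":[-0.055,0.07,-0.182],"spin":0,"gripper":1}
    - {"delta_pos":[-0.085,0.109,-0.182],"spin":0,"gripper":1}
    - {"delta_pos":[-0.115,0.147,-0.182],"spin":0,"gripper":1}

```text
time: 27.05
position: [0.4816, -0.125, 0.2439]
tool_rot: [0.05, -3.14, -0.001]
ft_force: [0.5, -1.2, -3.0]
width: 0.541
```

>>> arm_command:
  motion:
    - {"delta_pos":[-0.03,0.038,0],"spin":0,"gripper":1}
    - {"delta_pos":[-0.06,0.077,0],"spin":0,"gripper":1}
    - {"delta_pos":[-0.083,0.106,0],"spin":0,"gripper":1}
    - {"delta_pos":[-0.095,0.121,0],"spin":0,"gripper":1}
    - {"delta_pos":[-0.095,0.121,0],"spin":0,"gripper":1}

```text
time: 27.68
position: [0.5724, -0.0015, 0.2437]
tool_rot: [0.054, -3.139, -0.0]
ft_force: [-0.2, -0.1, -3.3]
width: 0.54
```

Run:
```python
from h import *
from cell import bot
import cv2
s=bot.observe()
f=bot.grab_frame('wrist'); cv2.imwrite('pics/w10.png',f['img'])
f=bot.grab_frame('scene'); cv2.imwrite('pics/s6.png',f['img'][150:420,150:520].repeat(2,0).repeat(2,1)[:600])
plan(s,[(.573,-.002,.0679)],92)
```

```text
t 27.68 pos [ 0.5724 -0.0015  0.2437] F [-0.2 -0.1 -3.3] w 0.54 jaw 92.0 tilt [-1.9e-03  3.0e-04 -1.0e+00]
spin -0.0006
(0.573, -0.002, 0.0679) -> [-0.0009 -0.0005  0.1758]
```

View pics/s6.png

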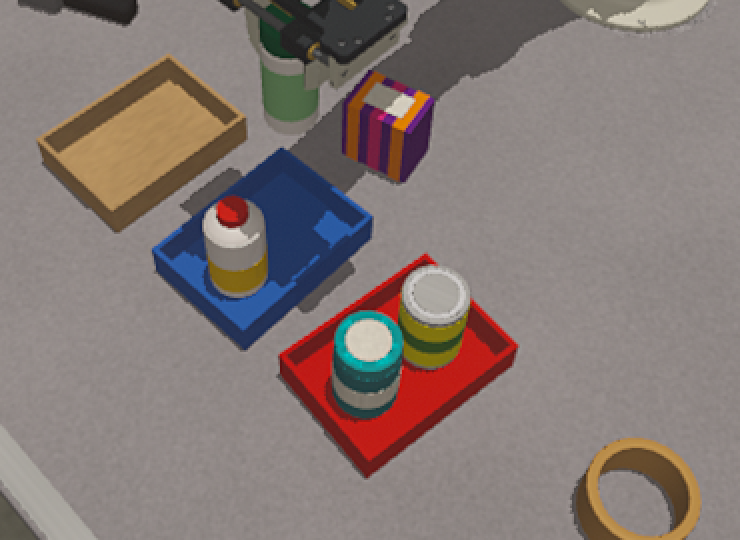

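View pics/w10.png

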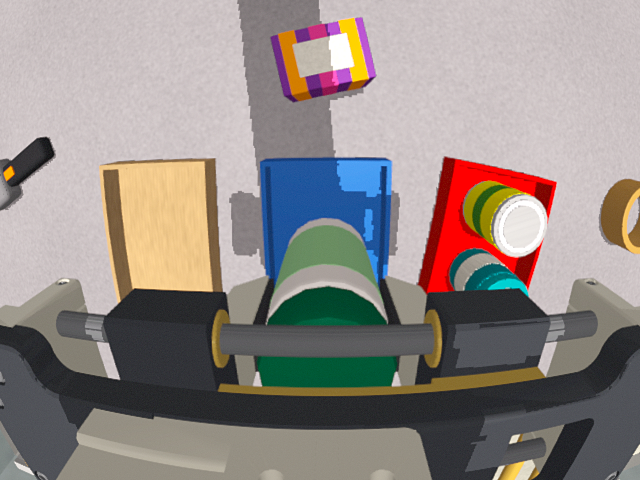

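The spray can hangs vertical over the near half of the blue tray, so I'll lower it.

>>> arm_command:
  motion:
    - {"delta_pos":[-0.001,0,0.025],"spin":0,"gripper":1}
    - {"delta_pos":[-0.001,0,0.065],"spin":0,"gripper":1}
    - {"delta_pos":[-0.001,0,0.11],"spin":0,"gripper":1}
    - {"delta_pos":[-0.001,0,0.145],"spin":0,"gripper":1}
    - {"delta_pos":[-0.001,0,0.16],"spin":0,"gripper":1}
    - {"delta_pos":[-0.001,0,0.167],"spin":0,"gripper":1}
    - {"delta_pos":[-0.001,0,0.169],"spin":0,"gripper":1}
    - {"delta_pos":[-0.001,0,0.169],"spin":0,"gripper":1}

```text
time: 28.78
position: [0.5747, -0.0025, 0.0769]
tool_rot: [-0.05, 3.139, -0.0]
ft_force: [0.1, 0.2, -3.0]
width: 0.54
```

>>> arm_command:
  motion:
    - {"delta_pos":[0.001,0,0.005],"spin":0,"gripper":1}
    - {"delta_pos":[0.001,0,0.008],"spin":0,"gripper":1}
    - {"delta_pos":[0.001,0,0.009],"spin":0,"gripper":1}
    - {"delta_pos":[0.001,0,0.009],"spin":0,"gripper":1}

```text
time: 29.28
position: [0.5731, -0.0024, 0.068]
tool_rot: [-0.051, 3.141, -0.0]
ft_force: [-3.3, -0.9, 7.2]
width: 0.538
```

>>> arm_command:
  motion:
    - {"delta_pos":[0,0,0],"spin":0,"gripper":-1}
    - {"delta_pos":[0,0,0],"spin":0,"gripper":-1}
    - {"delta_pos":[0,0,0],"spin":0,"gripper":-1}
    - {"delta_pos":[0,0,0],"spin":0,"gripper":-1}
    - {"delta_pos":[0,0,-0.02],"spin":0,"gripper":-1}
    - {"delta_pos":[0,0,-0.06],"spin":0,"gripper":-1}
    - {"delta_pos":[0,0,-0.11],"spin":0,"gripper":-1}
    - {"delta_pos":[0,0,-0.165],"spin":0,"gripper":-1}

```text
time: 30.28
position: [0.5722, -0.0025, 0.2326]
tool_rot: [0.051, -3.14, -0.0]
ft_force: [0.7, -0.6, -0.8]
width: 1.001
```

Run:
```python
from h import *
from cell import bot
import cv2
s=bot.observe()
f=bot.grab_frame('wrist'); cv2.imwrite('pics/w11.png',f['img'])
for u in [(296,58)]: print(np.round(wray(f,s,u,.085),4))
plan(s,[(.4315,-.0105,.23)],15)
```

```text
[ 0.4367 -0.0324  0.085 ]
t 30.27 pos [ 0.5722 -0.0025  0.2326] F [ 0.7 -0.6 -0.8] w 1.001 jaw 91.9 tilt [-1.4e-03  1.0e-04 -1.0e+00]
spin 1.3413
(0.4315, -0.0105, 0.23) -> [ 0.1408 -0.0035  0.0028]
```

View pics/w11.png

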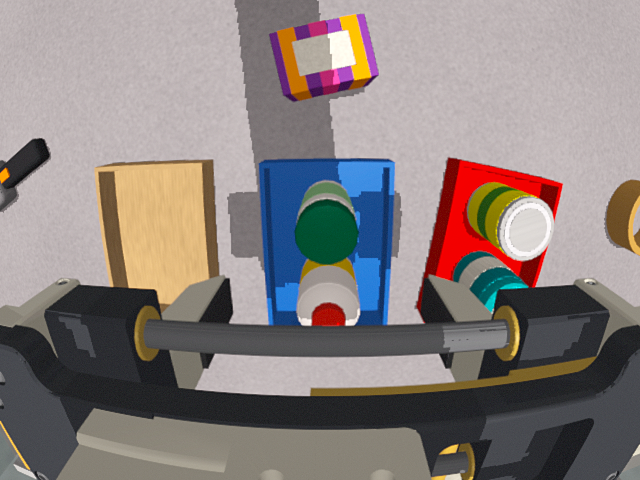

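>>> arm_command:
  motion:
    - {"delta_pos":[0.02,0,0],"spin":0.17,"gripper":-1}
    - {"delta_pos":[0.06,-0.001,0],"spin":0.35,"gripper":-1}
    - {"delta_pos":[0.1,-0.002,0],"spin":0.53,"gripper":-1}
    - {"delta_pos":[0.13,-0.003,0],"spin":0.71,"gripper":-1}
    - {"delta_pos":[0.141,-0.003,0],"spin":0.89,"gripper":-1}
    - {"delta_pos":[0.141,-0.003,0],"spin":1.07,"gripper":-1}
    - {"delta_pos":[0.141,-0.003,0],"spin":1.25,"gripper":-1}
    - {"delta_pos":[0.141,-0.003,0],"spin":1.34,"gripper":-1}

```text
time: 31.32
position: [0.4319, -0.0099, 0.2316]
tool_rot: [1.915, 2.49, 0.0]
ft_force: [0.4, -0.7, 0.1]
width: 1.0
```

Run:
```python
from h import *
from cell import bot
import cv2
s=bot.observe()
f=bot.grab_frame('wrist'); cv2.imwrite('pics/w12.png',f['img'])
print(s['qpos'])
plan(s,[(.4315,-.0105,.05)],15)
```

```text
[ 0.05762266  0.07373229 -0.1012278   2.07089186  0.00893496  0.99711634
  0.21108666]
t 31.32 pos [ 0.4319 -0.0099  0.2316] F [ 0.4 -0.7  0.1] w 1.0 jaw 14.9 tilt [ 2.e-04 -0.e+00 -1.e+00]
spin -0.0025
(0.4315, -0.0105, 0.05) -> [-0.0004 -0.0006  0.1816]
```

View pics/w12.png

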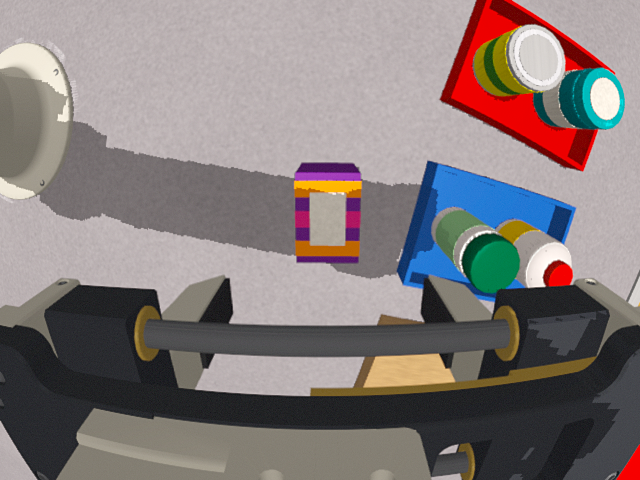

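The carton is square to the jaws, with its top centre at about (328,221).

>>> arm_command:
  motion:
    - {"delta_pos":[0,0,0.03],"spin":0,"gripper":-1}
    - {"delta_pos":[0,0,0.07],"spin":0,"gripper":-1}
    - {"delta_pos":[0,0,0.115],"spin":0,"gripper":-1}
    - {"delta_pos":[0,0,0.155],"spin":0,"gripper":-1}
    - {"delta_pos":[0,0,0.175],"spin":0,"gripper":-1}
    - {"delta_pos":[0,0,0.181],"spin":0,"gripper":-1}
    - {"delta_pos":[0,0,0.181],"spin":0,"gripper":1}
    - {"delta_pos":[0,0,0.181],"spin":0,"gripper":1}

```text
time: 32.38
position: [0.4329, -0.01, 0.0516]
tool_rot: [1.91, 2.493, 0.002]
ft_force: [0.6, 0.6, -1.0]
width: 0.83
```

>>> arm_command:
  motion:
    - {"delta_pos":[0,0,0],"spin":0,"gripper":1}
    - {"delta_pos":[0,0,0],"spin":0,"gripper":1}
    - {"delta_pos":[0,0,0],"spin":0,"gripper":1}
    - {"delta_pos":[0,0,0],"spin":0,"gripper":1}

```text
time: 32.88
position: [0.4325, -0.01, 0.0512]
tool_rot: [1.911, 2.493, 0.001]
ft_force: [-0.2, 0.9, 5.3]
width: 0.598
```

Run:
```python
from h import *
from cell import bot
s=bot.observe()
plan(s,[(.617,-.19,.23),(.617,-.19,s['position'][2]+.005)],1)
```

```text
t 32.88 pos [ 0.4325 -0.01    0.0512] F [-0.2  0.9  5.3] w 0.598 jaw 15.1 tilt [ 0.001 -0.    -1.   ]
spin 0.2456
(0.617, -0.19, 0.23) -> [-0.2218  0.1315 -0.1786]
(0.617, -0.19, np.float64(0.05621586742239816)) -> [-0.2218  0.1314 -0.0048]
```

>>> arm_command:
  motion:
    - {"delta_pos":[0,0,-0.02],"spin":0,"gripper":1}
    - {"delta_pos":[0,0,-0.06],"spin":0,"gripper":1}
    - {"delta_pos":[0,0,-0.11],"spin":0,"gripper":1}
    - {"delta_pos":[-0.005,0.003,-0.15],"spin":0,"gripper":1}
    - {"delta_pos":[-0.03,0.018,-0.178],"spin":0.06,"gripper":1}
    - {"delta_pos":[-0.07,0.041,-0.178],"spin":0.12,"gripper":1}
    - {"delta_pos":[-0.11,0.065,-0.178],"spin":0.18,"gripper":1}
    - {"delta_pos":[-0.15,0.089,-0.178],"spin":0.245,"gripper":1}

```text
time: 33.88
position: [0.5573, -0.1326, 0.2281]
tool_rot: [-2.203, -2.239, 0.001]
ft_force: [0.2, -0.3, -0.9]
width: 0.6
```

Run:
```python
from h import *
from cell import bot
s=bot.observe()
plan(s,[(.617,-.19,.23)],1)
```

```text
t 33.88 pos [ 0.5573 -0.1326  0.2281] F [ 0.2 -0.3 -0.9] w 0.6 jaw 0.9 tilt [-1.1e-03  3.0e-04 -1.0e+00]
spin -0.0013
(0.617, -0.19, 0.23) -> [-0.0584  0.0588 -0.0019]
```

>>> arm_command:
  motion:
    - {"delta_pos":[-0.025,0.025,0],"spin":0,"gripper":1}
    - {"delta_pos":[-0.048,0.048,0],"spin":0,"gripper":1}
    - {"delta_pos":[-0.058,0.058,0],"spin":0,"gripper":1}
    - {"delta_pos":[-0.058,0.058,0],"spin":0,"gripper":1}
    - {"delta_pos":[-0.058,0.058,0],"spin":0,"gripper":1}

```text
time: 34.5
position: [0.6151, -0.1872, 0.2284]
tool_rot: [-2.199, -2.241, 0.0]
ft_force: [-0.2, 0.2, -1.7]
width: 0.598
```

Run:
```python
from h import *
from cell import bot
import cv2
s=bot.observe()
f=bot.grab_frame('wrist'); cv2.imwrite('pics/w13.png',f['img'])
plan(s,[(.617,-.19,.0562)],1)
```

```text
t 34.5 pos [ 0.6151 -0.1872  0.2284] F [-0.2  0.2 -1.7] w 0.598 jaw 1.1 tilt [-0.0012  0.0011 -1.    ]
spin 0.0017
(0.617, -0.19, 0.0562) -> [-0.003   0.002   0.1722]
```

View pics/w13.png

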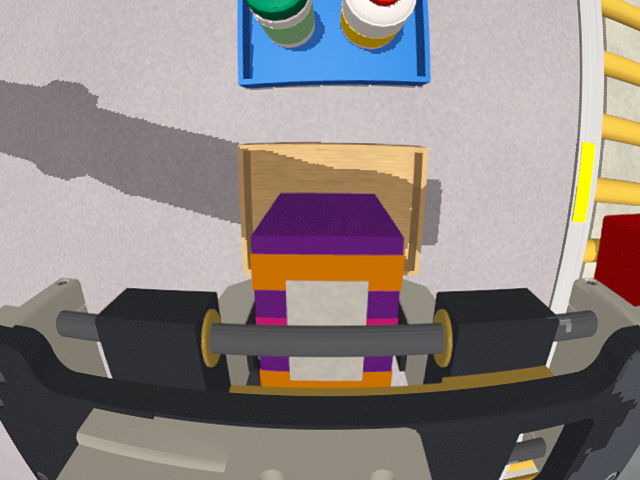

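>>> arm_command:
  motion:
    - {"delta_pos":[-0.001,0.001,0.025],"spin":0,"gripper":1}
    - {"delta_pos":[-0.003,0.002,0.065],"spin":0,"gripper":1}
    - {"delta_pos":[-0.003,0.002,0.11],"spin":0,"gripper":1}
    - {"delta_pos":[-0.003,0.002,0.14],"spin":0,"gripper":1}
    - {"delta_pos":[-0.003,0.002,0.157],"spin":0,"gripper":1}
    - {"delta_pos":[-0.003,0.002,0.164],"spin":0,"gripper":1}
    - {"delta_pos":[-0.003,0.002,0.166],"spin":0,"gripper":1}
    - {"delta_pos":[-0.003,0.002,0.166],"spin":0,"gripper":1}

```text
time: 35.55
position: [0.6189, -0.1918, 0.0639]
tool_rot: [2.2, 2.24, 0.002]
ft_force: [0.7, -0.2, -2.5]
width: 0.598
```

>>> arm_command:
  motion:
    - {"delta_pos":[0.001,0,0.004],"spin":0,"gripper":1}
    - {"delta_pos":[0.001,0,0.006],"spin":0,"gripper":1}
    - {"delta_pos":[0.001,0,0.008],"spin":0,"gripper":1}
    - {"delta_pos":[0.001,0,0.008],"spin":0,"gripper":1}

```text
time: 36.05
position: [0.6182, -0.1904, 0.0562]
tool_rot: [-2.201, -2.241, -0.0]
ft_force: [-2.1, 1.3, 8.7]
width: 0.598
```

>>> arm_command:
  motion:
    - {"delta_pos":[0,0,0],"spin":0,"gripper":-1}
    - {"delta_pos":[0,0,0],"spin":0,"gripper":-1}
    - {"delta_pos":[0,0,0],"spin":0,"gripper":-1}
    - {"delta_pos":[0,0,0],"spin":0,"gripper":-1}
    - {"delta_pos":[0,0,-0.02],"spin":0,"gripper":-1}
    - {"delta_pos":[0,0,-0.06],"spin":0,"gripper":-1}
    - {"delta_pos":[0,0,-0.11],"spin":0,"gripper":-1}
    - {"delta_pos":[0,0,-0.17],"spin":0,"gripper":-1}

```text
time: 37.05
position: [0.6174, -0.1905, 0.227]
tool_rot: [-2.201, -2.241, 0.0]
ft_force: [1.8, 0.3, -0.0]
width: 0.999
```

Run:
```python
from h import *
from cell import bot
plan(bot.observe(),[(.42,-.25,.26)])
```

```text
t 37.05 pos [ 0.6174 -0.1905  0.227 ] F [ 1.8  0.3 -0. ] w 0.999 jaw 1.0 tilt [-6.e-04  2.e-04 -1.e+00]
(0.42, -0.25, 0.26) -> [-0.056  -0.1985 -0.0329]
```

Now I'll back the arm away so the cameras can see all three trays.

>>> arm_command:
  motion:
    - {"delta_pos":[-0.01,-0.03,-0.01],"spin":0,"gripper":-1}
    - {"delta_pos":[-0.025,-0.08,-0.03],"spin":0,"gripper":-1}
    - {"delta_pos":[-0.04,-0.13,-0.03],"spin":0,"gripper":-1}
    - {"delta_pos":[-0.05,-0.17,-0.03],"spin":0,"gripper":-1}
    - {"delta_pos":[-0.056,-0.2,-0.03],"spin":0,"gripper":-1}
    - {"delta_pos":[-0.056,-0.2,-0.03],"spin":0,"gripper":-1}

```text
time: 37.8
position: [0.4171, -0.2514, 0.2563]
tool_rot: [2.204, 2.236, 0.0]
ft_force: [0.2, -0.7, 0.3]
width: 1.0
```

Run:
```python
from h import *
from cell import bot
import cv2
for c in ['scene','top']:
    f=bot.grab_frame(c); cv2.imwrite(f'pics/end_{c}.png',f['img'])
s=bot.observe(); print(s['time'],s['position'],np.abs(s['qd']).max())
```

```text
37.9 [ 0.41980994 -0.25027359  0.25609778] 0.02237311684932937
```

View pics/end_scene.png

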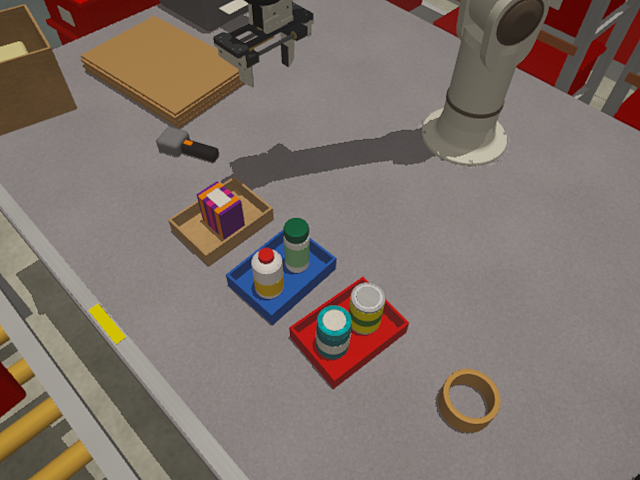

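View pics/end_top.png

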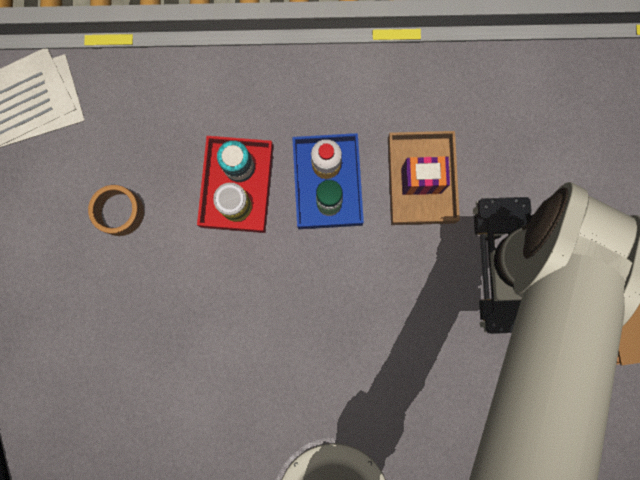

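All five stand upright in the right trays. In the scene view the scanner (187,145) and tape (470,400) are where they started. The robot is clear of everything, so I'm handing in.

Run:
```python
from cell import bot
print(bot.job_done())
```

```text
the job is handed in; nothing more can be done
None
```

All five groceries are in their trays, and I handed the job in at about 38 s of the 112 s allowed:
- **Red tray:** jar and tin.
- **Blue tray:** bottle and spray can.
- **Brown tray:** tea carton.

I lowered each one until the wrist force showed light contact with the tray floor (net 4–9 N), then released it and lifted straight up.

In the last scene and top pictures all five stand upright inside the right trays. The scene view shows the scanner and tape where they started, though the arm hid the scanner in the top view. The arm was backed away and touching nothing. No check failed, but two readings disagreed slightly: the wrist camera put the tin and spray can 3–4 mm off the top-view estimate. Both grasps still held.

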